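# Clear the bottle stand and open the push-and-turn safety cap

### The arm

A 7-joint arm with a two-finger parallel gripper is mounted at the origin on a cart in front of the work surface, level with it; the furniture and walls round the work are solid. World frame = base frame: x ahead of the robot, y to its left, z up, the work surface at z = 0. Lengths are in m, angles in rad, forces in N, time in s.
With the tool pointing down it reaches from about 0.425 to 0.95 m from the base axis. Payload 4.7 kg.
Tool frame: the origin (TCP) lies between the finger pads; the fingertips stand 8 mm ahead of it and the grasp point (between the pads) lies 11 mm behind it; z points along the fingers, y is the direction in which the jaws open and shut (so a half turn about z gives the same grasp; the last joint's range is limited). The gripper opens to 85 mm and grips with 20 to 120 N. Pads are 22 mm wide; open, the fingers measure 114 mm over their backs; the gripper's body (76 mm by 85 mm) begins 54 mm behind the grasp point. The pads swing forward as they close: fully open they stand 13 mm farther back than shut.
Start: joints at [-1.363, 0.469, -0.049, 1.532, 0.024, 1.141, -0.082], TCP at [0.158, 0.656, 0.239] pointing down, gripper open.
Joint ranges: [-2.59, 2.59], [-0.33, 1.99], [-1.39, 1.29], [0.1, 2.45], [-1.04, 4.18], [0.21, 1.99], [-2.66, 2.66]. Speed limits (rad/s): [2.57, 2.57, 3.14, 3.14, 3.14, 3.14, 3.14].

### API

Orientations are given as a unit quaternion [x, y, z, w].
In Python, from workcell import env gives the robot as it stands. The module is installed in compiled form; this text tells all that it offers.
- The arm moves only by the tool move_arm, never from a script. Its argument "rows" is a list of rows, each a list of 3 entries, a list of its own where there are three numbers: the closure, from -1 (fully open) to 1 (shut), then the shift along the tool's x, y, z in m, then the turn about the tool's z in degrees. A call has exactly 8 rows; each row shifts and turns the pose as measured when the row begins, along the tool's axes as they then stand; what a row does not reach is not made up. A row lasts 1/10 s, in which the tool goes at most 50 mm and 8.59 degrees, less where a joint would pass 70% of its speed; a pose out of reach is approached as far as the arm can. A call with a gripper value outside its range is refused whole. The fingers move at their own pace and stop on an object; "squeeze" is the grip in N (left out, the last holds). Time passes only in rows, so rows that do not move let the fingers close, or fill a call up. It gives the time, the measured TCP pose, the force and the opening at its end, in the units of the state.
- env.state(): the state, without advancing time (a new reading comes with each control period).
- env.capture(name): name is "scene" or "top" or "wrist"; returns a dict with "frame" (384x512x3 uint8, red, green, blue), "fovy" (degrees; the focal length in pixels is half the picture's height over the tangent of half this angle, whatever the lens; pixels are square), "cx", "cy" (the principal point, pixels), "eye" and "rotation" of the camera in the world. Camera axes: x right, y up, looking along -z (the intrinsics and any distortion apply to the point x, -y, -z); pixel columns grow to the right and rows downward; lengths in m; the calibration is good to about 2 mm. A picture is of the moment at which its call begins. There is no depth.
- env.sign_off(): hands the job in, once; it reports no verdict.
The state is a dict: "t": time; "joint_positions": joint angles; "joint_vel": joint speeds; "effort": joint torques, N m; "tool_pos": TCP position; "tcp_rot": TCP orientation; "ft_force": force on the tool from outside, world axes, zero at the start; "wrist_torque": the same for the moment, N m; "opening": opening from 0.0 (shut) to 1.0 (fully open).
Only numpy, scipy, OpenCV 4.12 (cv2) and the standard library are available. Lean on these libraries where they do the work, as an engineer would, in place of code of your own. Each camera call takes 0.05 s, during which the arm holds its last target.

### The job

Clear the wooden offcut off the bottle stand into the scrap bin to make room, then open the bottle's safety cap: press it down, keep it pressed while turning it counter-clockwise (seen from above) until it is free, and lift it off. Finish while still holding the cap in the gripper, upright and a few centimetres clear above the bottle's mouth; leave the tape measure, sanding block and duct tape alone.

Things in the scene. Friction and masses are not known exactly. Their poses are not given: they have to be found in the camera images.
- bottle_stand: pale timber block, 96 (x) x 175 (y) x 80 mm high, fixed, with a white bottle fixed in it that cannot turn or lift. Origin on the bottle's vertical axis at bench level, z up. The block reaches 45 mm to -y and 130 mm to +y of that axis; its flat top on the +y side is the ledge where the offcut lies. The bottle's shoulder, 62 mm across, rises from 80 to 95 mm and tapers to the neck
- mouth (a point): centre of the rim of the bottle's neck, 123 mm above the bench on the bottle's axis, hidden in the cap while the cap is on. A sprung seal disc stands 8 mm above it (12 mm with the cap off)
- seal (a joint): sprung seal in the bottle's mouth that pushes the cap up: about 0 with the cap on and not pressed, grows with the depth (m) by which the cap is pressed, up to 0.008; about -0.004 when the cap is off. Resists with about 6 N at 0 and 12 N at 0.008
- cap: ribbed round grey safety cap, 45 mm across, 28 mm high, 30 g, locked on the bottle. Origin: centre of its lower rim, at first 107 mm above the bench; z up; x within 0.1 rad of the stand's x. Unpressed it cannot turn. Pressed down 5 to 8 mm (hard stop) it turns counter-clockwise seen from above; after about 1.1 rad (free from 0.95, end stop at 1.2) it lifts straight off. Grip it from above
- offcut: small sawn timber offcut, 35 (x) x 70 (y) x 35 mm, 45 g, loose, lying on the ledge of the bottle stand beside the bottle. Origin: centre of its underside
- scrap_bin: open plywood box, 150 (x) x 190 (y) x 80 mm high, walls and floor 6 mm, fixed to the bench. Origin: centre of its underside; stands to the left or the right of the bottle stand
- tape_measure: tape measure, 38 x 80 x 64 mm, bystander standing behind the work. Origin: centre of its underside
- sanding_block: sanding block, 63 x 112 x 30 mm, bystander behind the work. Origin: centre of its underside
- duct_tape: roll of duct tape lying flat, 103 mm across, 48 mm high, bystander behind the work. Origin: centre of its underside

How it is judged:
On the way, in this order (a step that is already met when the one before it is completed fails the run):
1. the offcut lies in the scrap bin, let go, with the cap still locked on the bottle (x of offcut in the frame of scrap_bin between -0.075 and 0.075 m and y of offcut in the frame of scrap_bin between -0.095 and 0.095 m and z of offcut in the frame of scrap_bin below 0.065 m and contact force between the fingers and offcut below 0.1 N and distance between cap and mouth below 0.026 m and angle between the x axis of cap and the x axis of bottle_stand, either way round below 0.3 rad), for 0.2 s.
2. the cap, still on the bottle, is pressed down and turned past its safety stop (value of joint seal above 0.0035 m and angle between the x axis of cap and the x axis of bottle_stand, either way round above 0.35 rad and distance between cap and mouth below 0.03 m), for 0.05 s.
At the end, for the whole second after the job is handed in: The cap is held still in the fingers (over 2 N), within 20 degrees of upright, its lower rim 20 to 150 mm above the bottle's mouth and within 40 mm of its axis, touching neither bottle nor stand; the offcut lies at rest and released in the scrap bin, below its rim (x of offcut in the frame of scrap_bin between -0.075 and 0.075 m and y of offcut in the frame of scrap_bin between -0.095 and 0.095 m and z of offcut in the frame of scrap_bin below 0.065 m and contact force between each of the fingers, cap and offcut below 0.1 N and z of cap in the frame of mouth between 0.02 and 0.15 m and horizontal distance between cap and mouth below 0.04 m and angle between cap's own z axis and vertical below 0.35 rad and linear speed of each of cap, offcut below 0.03 m/s and contact force between the fingers and cap above 2 N and contact force between cap and bottle_stand below 0.1 N); the arm keeps its last pose, push and grip.
It fails at once if the tape measure is moved by more than 20 mm (distance of tape_measure from where it was at the start of the episode above 0.02 m).
It fails at once if the sanding block is moved by more than 20 mm (distance of sanding_block from where it was at the start of the episode above 0.02 m).
It fails at once if the duct tape is moved by more than 20 mm (distance of duct_tape from where it was at the start of the episode above 0.02 m).
It also fails if it takes over 54 s, if anything falls off the work surface, if the arm or the gripper's body presses on something with over 40 N, if the wrist force passes 120 N, or if a joint passes its speed limit or range.

## Working session

There is one attempt and no reset: what is moved stays moved. The work goes in short steps, Python scripts to look and compute and a tool call to move; the robot and the scene stay as the last step left them, time stands still between calls to the robot, and variables do not carry over. Pictures are saved under pics/ and viewed, and the job is handed in when it is done.

Besides the shell and the picture viewer there is one more tool, called after "Emit:" by a JSON object that holds its "name" and its "arguments", one argument or row to a line. move_arm: Moves the arm, as the interface text tells. Its arguments: {"type":"object","properties":{"rows":{"type":"array","items":{"type":"array"}},"squeeze":{"type":"number"}},"required":["rows"]}

```bash
mkdir -p pics; cat > h.py <<'E'
import numpy as np, cv2
from workcell import env
def save(n,f): cv2.imwrite('pics/'+n+'.png',cv2.cvtColor(f,cv2.COLOR_RGB2BGR))
E
python3 - <<'E'
from h import *
import pickle
s=env.state(); print(s)
d={}
for n in ("scene","top","wrist"):
    c=env.capture(n); d[n]=c; save(n+'0',c['frame']); print(n,{k:v for k,v in c.items() if k!='frame'})
pickle.dump(d,open('c0.pkl','wb'))
E
```

```text
{'t': 0.0, 'joint_positions': array([-1.36290522,  0.46944673, -0.04861332,  1.53370101,  0.02407323,
        1.14098383, -0.08229484]), 'joint_vel': array([-0.00021309, -0.00027106,  0.0007169 ,  0.00260096, -0.00029267,
        0.00158461, -0.00049121]), 'effort': array([-5.76496495e-04, -5.10316908e+01, -4.66150010e-02, -2.37711489e+01,
        1.07251716e-02,  7.74368673e-03,  7.42959656e-06]), 'tool_pos': array([0.15818211, 0.6556178 , 0.23825488]), 'tcp_rot': array([ 1.18098155e-01,  9.93001445e-01, -9.72562820e-04, -9.60421999e-05]), 'ft_force': array([-0.25912154,  0.213757  ,  0.16290027]), 'wrist_torque': array([-0.00978985, -0.02722307, -0.02117518]), 'opening': 0.9984038925771157}
scene {'fovy': 54.60721437602761, 'cx': 256.70754998601836, 'cy': 185.40618833117063, 'eye': array([ 0.02922031, -0.39095209,  0.5405749 ]), 'rotation': array([ 0.4810302 , -0.18005773, -0.30052643,  0.80366226])}
top {'fovy': 45.33428515170278, 'cx': 244.38647711787854, 'cy': 194.88834992408326, 'eye': array([0.48794297, 0.23498492, 1.0343993 ]), 'rotation': array([-0.01443885,  0.03450844,  0.71170141, -0.70148542])}
wrist {'fovy': 62.86969291919564, 'cx': 252.39633293369354, 'cy': 192.4706110831905, 'eye': array([0.08504652, 0.67313523, 0.37317541]), 'rotation': array([-0.11853821, -0.09243951,  0.61137743,  0.77693067])}
```

View pics/scene0.png

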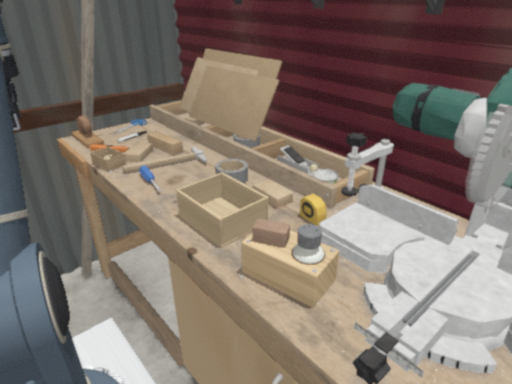

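View pics/top0.png

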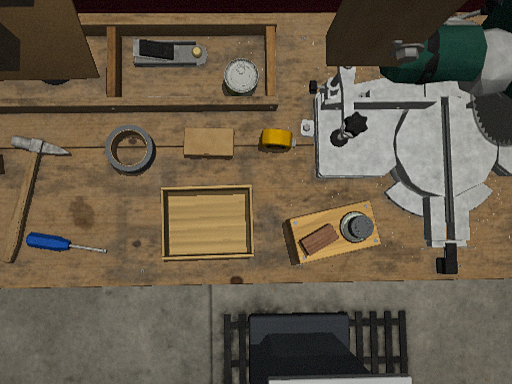

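View pics/wrist0.png

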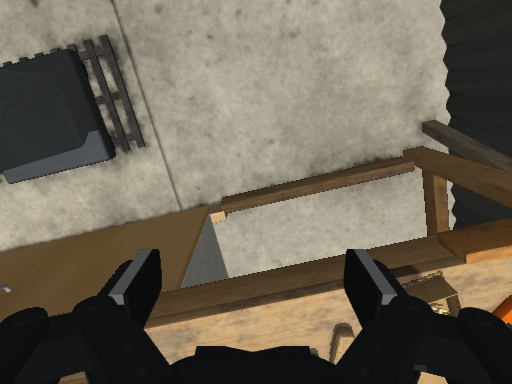

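```bash
python3 - <<'E'
from h import *
import pickle
d=pickle.load(open('c0.pkl','rb'))
f=d['top']['frame'][190:275,275:395]
save('top_crop',cv2.resize(f,None,fx=6,fy=6,interpolation=cv2.INTER_CUBIC))
f=d['scene']['frame'][210:310,230:350]
save('scene_crop',cv2.resize(f,None,fx=6,fy=6,interpolation=cv2.INTER_CUBIC))
E
```

```text
(no output)
```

View pics/top_crop.png

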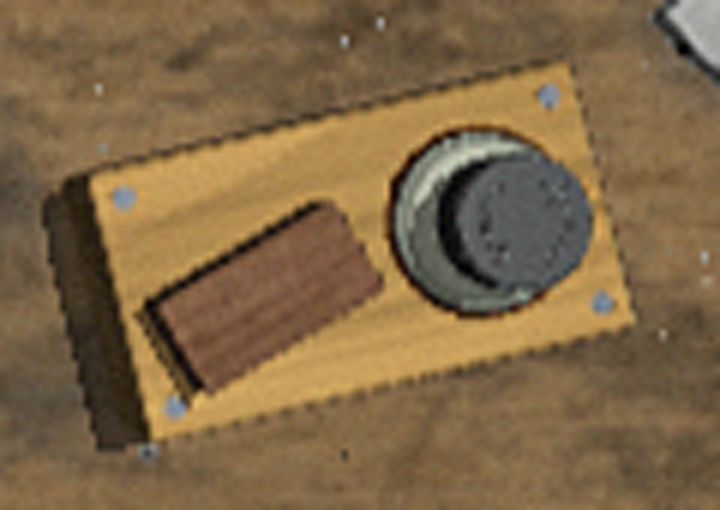

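View pics/scene_crop.png

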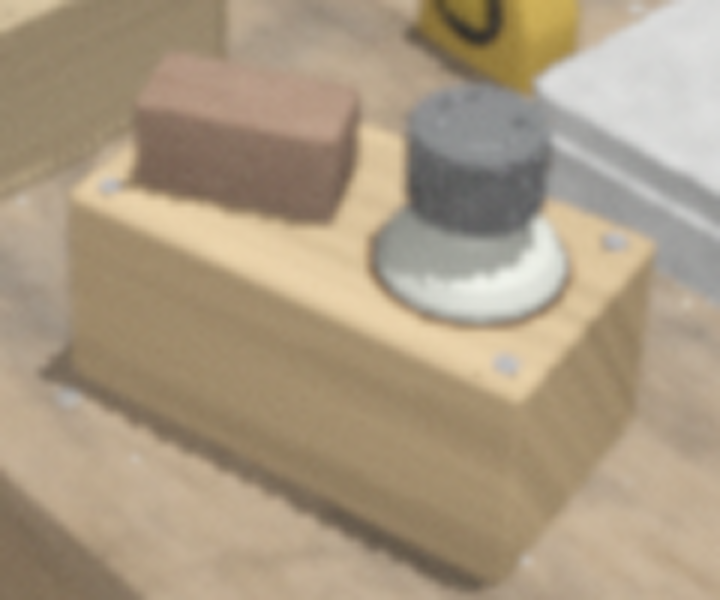

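```bash
cat >> h.py <<'E'
from scipy.spatial.transform import Rotation as R
def ray(c,u,v):
    f=192/np.tan(np.radians(c['fovy']/2))
    d=np.array([(u-c['cx'])/f,-(v-c['cy'])/f,-1.])
    return R.from_quat(c['rotation']).apply(d)
def onz(c,u,v,z):
    d=ray(c,u,v); return c['eye']+d*(z-c['eye'][2])/d[2]
def proj(c,p):
    f=192/np.tan(np.radians(c['fovy']/2))
    q=R.from_quat(c['rotation']).inv().apply(np.asarray(p)-c['eye'])
    return np.array([c['cx']+f*q[0]/-q[2],c['cy']-f*q[1]/-q[2]])
E
python3 - <<'E'
from h import *
import pickle
d=pickle.load(open('c0.pkl','rb')); np.set_printoptions(precision=4,suppress=True)
c=d['top']; t=lambda u,v:((u+.5)/6-.5+275,(v+.5)/6-.5+190)
def show(n,P):
    P=np.array(P);print(n,P[:,:2].tolist() and P.round(4).tolist(),'mean',P.mean(0))
    for i in range(4):
        e=P[(i+1)%4]-P[i];print('  len',np.linalg.norm(e).round(4),'ang',np.degrees(np.arctan2(e[1],e[0])).round(1))
show('block',[onz(c,*t(*p),.08) for p in [(90,178),(570,62),(635,322),(150,440)]])
show('off',[onz(c,*t(*p),.115) for p in [(155,308),(328,203),(383,278),(205,390)]])
print('cap top',onz(c,*t(523,221),.135),[onz(c,*t(*p),.135) for p in [(453,221),(593,221)]])
show('bin',[onz(c,*p,.08) for p in [(161,186),(253,185),(253,259),(163,259)]])
print('shoulder',onz(c,*t(487,222),.083))
c=d['scene']; t=lambda u,v:((u+.5)/6-.5+230,(v+.5)/6-.5+210)
print('scene block',[onz(c,*t(*p),.08) for p in [(72,200),(655,242),(525,402)]])
print('off',[onz(c,*t(*p),.115) for p in [(175,55),(357,92),(328,140),(137,103)]])
print('cap',onz(c,*t(480,125),.135))
E
```

```text
block [[0.5019, 0.1141, 0.08], [0.5398, -0.055, 0.08], [0.4491, -0.0746, 0.08], [0.4114, 0.0954, 0.08]] mean [0.4756 0.02   0.08  ]
  len 0.1733 ang -77.4
  len 0.0928 ang -167.8
  len 0.1741 ang 102.5
  len 0.0924 ang 11.7
off [[0.4578, 0.0978, 0.115], [0.4918, 0.0389, 0.115], [0.4666, 0.0211, 0.115], [0.4304, 0.0818, 0.115]] mean [0.4617 0.0599 0.115 ]
  len 0.068 ang -60.0
  len 0.0309 ang -144.9
  len 0.0706 ang 120.8
  len 0.0318 ang 30.3
cap top [ 0.4849 -0.021   0.135 ] [array([0.4852, 0.0021, 0.135 ]), array([ 0.4845, -0.0441,  0.135 ])]
bin [[0.5748, 0.3801, 0.08], [0.5744, 0.1891, 0.08], [0.4212, 0.1916, 0.08], [0.4244, 0.3764, 0.08]] mean [0.4987 0.2843 0.08  ]
  len 0.191 ang -90.1
  len 0.1533 ang 179.0
  len 0.1848 ang 89.0
  len 0.1504 ang 1.4
shoulder [ 0.4846 -0.0232  0.083 ]
scene block [array([0.4075, 0.0907, 0.08  ]), array([ 0.5385, -0.0533,  0.08  ]), array([ 0.4474, -0.0758,  0.08  ])]
off [array([0.4575, 0.0948, 0.115 ]), array([0.4889, 0.0376, 0.115 ]), array([0.462 , 0.0243, 0.115 ]), array([0.4287, 0.0813, 0.115 ])]
cap [ 0.4833 -0.0208  0.135 ]
```

```bash
cat >> h.py <<'E'
def plan(target,yaw,n=8,step=0.05,g=-1,quiet=False):
    """rows toward target; yaw=world angle (deg) of tool y axis"""
    s=env.state(); Rm=R.from_quat(s['tcp_rot']); p=np.array(s['tool_pos'])
    y=Rm.apply([0,1,0]); cur=np.degrees(np.arctan2(y[1],y[0]))
    turn=-((yaw-cur+90)%180-90)
    print('t',round(s['t'],2),'pos',p.round(4),'yaw',cur.round(2),'turn',round(turn,2),'zaxis',Rm.apply([0,0,1]).round(4),'F',s['ft_force'].round(2),'op',round(s['opening'],3),'j7',s['joint_positions'][-1].round(2))
    dt=np.array(target)-p; d=np.linalg.norm(dt); k=min(step,d/n); dp=dt/d*k if d>1e-9 else dt
    a=turn/n; a=np.clip(a,-8,8); rows=[]
    for i in range(n):
        l=Rm.inv().apply(dp); rows.append([g,[round(float(x),4) for x in l],round(float(a),2)])
        Rm=Rm*R.from_euler('z',a,degrees=True)
    print('remaining',np.round(dt,4)); print(rows)
E
python3 - <<'E'
from h import *
plan([.461,.0595,.235],30.4)
E
```

```text
t 0.15 pos [0.1582 0.6558 0.2385] yaw 76.44 turn 46.04 zaxis [-3.0e-04 -1.5e-03 -1.0e+00] F [ 0.05 -0.24  0.12] op 1.002 j7 -0.08
remaining [ 0.3028 -0.5963 -0.0035]
[[-1, [-0.0325, -0.038, 0.0003], 5.75], [-1, [-0.0361, -0.0346, 0.0003], 5.75], [-1, [-0.0394, -0.0308, 0.0003], 5.75], [-1, [-0.0423, -0.0267, 0.0003], 5.75], [-1, [-0.0447, -0.0223, 0.0003], 5.75], [-1, [-0.0468, -0.0177, 0.0003], 5.75], [-1, [-0.0483, -0.0129, 0.0003], 5.75], [-1, [-0.0494, -0.008, 0.0003], 5.75]]
```

Emit:
{"name": "move_arm", "arguments": {
  "rows": [
    [-1,[-0.033,-0.038,0],6],
    [-1,[-0.036,-0.035,0],6],
    [-1,[-0.039,-0.031,0],6],
    [-1,[-0.042,-0.027,0],6],
    [-1,[-0.045,-0.022,0],6],
    [-1,[-0.047,-0.018,0],6],
    [-1,[-0.048,-0.013,0],6],
    [-1,[-0.049,-0.008,0],6]
  ],
  "squeeze": 40
}}

```text
t: 0.95
tool_pos: [0.325, 0.2965, 0.2343]
tcp_rot: [0.521, 0.854, -0.002, -0.002]
ft_force: [0.1, 0.7, 0.5]
opening: 1.0
```

```bash
python3 - <<'E'
from h import *
plan([.461,.0595,.235],30.4)
E
```

```text
t 0.95 pos [0.325  0.2965 0.2343] yaw 27.26 turn -3.14 zaxis [-0.0051 -0.0012 -1.    ] F [0.13 0.69 0.46] op 1.0 j7 -0.33
remaining [ 0.136  -0.237   0.0007]
[[-1, [-0.0341, 0.0015, -0.0001], -0.39], [-1, [-0.0341, 0.0013, -0.0001], -0.39], [-1, [-0.0341, 0.0011, -0.0001], -0.39], [-1, [-0.0341, 0.0008, -0.0001], -0.39], [-1, [-0.0341, 0.0006, -0.0001], -0.39], [-1, [-0.0342, 0.0004, -0.0001], -0.39], [-1, [-0.0342, 0.0001, -0.0001], -0.39], [-1, [-0.0342, -0.0001, -0.0001], -0.39]]
```

Emit:
{"name": "move_arm", "arguments": {
  "rows": [
    [-1,[-0.036,0.001,0],-0.5],
    [-1,[-0.036,0.001,0],-0.5],
    [-1,[-0.036,0.001,0],-0.5],
    [-1,[-0.036,0.001,0],-0.5],
    [-1,[-0.036,0.001,0],-0.5],
    [-1,[-0.036,0,0],-0.5],
    [-1,[-0.036,0,0],0],
    [-1,[-0.02,0,0],0]
  ]
}}

```text
t: 1.75
tool_pos: [0.4633, 0.0445, 0.2341]
tcp_rot: [0.501, 0.866, -0.001, -0.002]
ft_force: [-0.4, 0.5, -0.6]
opening: 1.004
```

```bash
python3 - <<'E'
from h import *
import pickle
plan([.461,.0595,.20],30.4)
d={n:env.capture(n) for n in ('wrist','top')}
pickle.dump(d,open('c1.pkl','wb'))
for n in d: save(n+'1',d[n]['frame'])
c=d['wrist']
for p in [(.4578,.0978,.115),(.4918,.0389,.115),(.4666,.0211,.115),(.4304,.0818,.115),(.4847,-.0215,.135)]: print(proj(c,p).round(1))
E
```

```text
t 1.75 pos [0.4633 0.0445 0.2341] yaw 29.92 turn -0.48 zaxis [-4.1e-03  4.0e-04 -1.0e+00] F [-0.42  0.53 -0.59] op 1.004 j7 0.43
remaining [-0.0023  0.015  -0.0341]
[[-1, [0.0018, 0.0007, 0.0043], -0.06], [-1, [0.0018, 0.0007, 0.0043], -0.06], [-1, [0.0018, 0.0007, 0.0043], -0.06], [-1, [0.0018, 0.0007, 0.0043], -0.06], [-1, [0.0018, 0.0007, 0.0043], -0.06], [-1, [0.0018, 0.0007, 0.0043], -0.06], [-1, [0.0018, 0.0007, 0.0043], -0.06], [-1, [0.0018, 0.0007, 0.0043], -0.06]]
[279.9 129.6]
[278.  209.7]
[242.4 212.8]
[240.1 129.8]
[235.6 272.1]
```

View pics/wrist1.png

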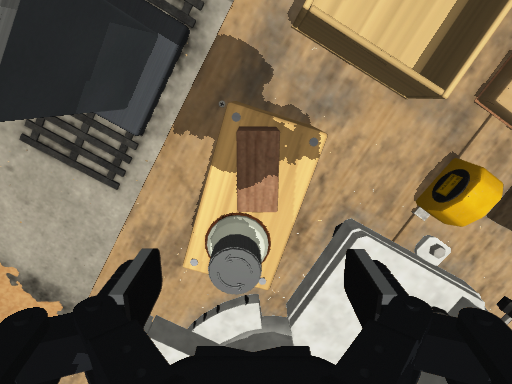

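View pics/top1.png

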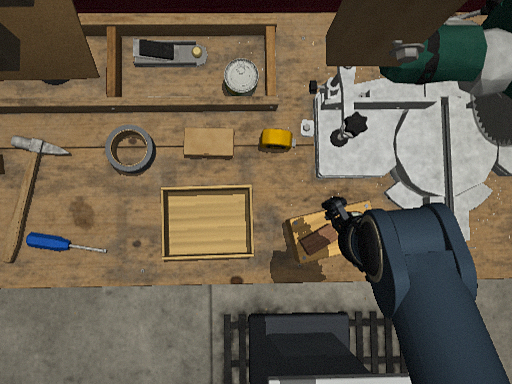

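Emit:
{"name": "move_arm", "arguments": {
  "rows": [
    [-1,[0.006,0.001,0.01],-0.5],
    [-1,[0.006,0.001,0.01],0],
    [-1,[0.006,0.001,0.015],0],
    [-1,[0.002,0.001,0.015],0],
    [-1,[0,0.001,0.015],0],
    [-1,[0,0.001,0.015],0],
    [-1,[0,0,0.01],0],
    [-1,[0,0,0],0]
  ]
}}

```text
t: 2.65
tool_pos: [0.4493, 0.0779, 0.1346]
tcp_rot: [0.489, 0.872, -0.002, -0.007]
ft_force: [0.4, 0.7, 0.4]
opening: 1.005
```

```bash
python3 - <<'E'
from h import *
plan([.460,.0615,.092],30.4)
E
```

```text
t 2.65 pos [0.4493 0.0779 0.1346] yaw 31.43 turn 1.03 zaxis [-0.0138  0.0026 -0.9999] F [0.41 0.7  0.38] op 1.005 j7 0.48
remaining [ 0.0107 -0.0164 -0.0426]
[[-1, [-0.0025, 0.0001, 0.0053], 0.13], [-1, [-0.0025, 0.0001, 0.0053], 0.13], [-1, [-0.0025, 0.0001, 0.0053], 0.13], [-1, [-0.0025, 0.0001, 0.0053], 0.13], [-1, [-0.0025, 0.0002, 0.0053], 0.13], [-1, [-0.0025, 0.0002, 0.0053], 0.13], [-1, [-0.0025, 0.0002, 0.0053], 0.13], [-1, [-0.0025, 0.0002, 0.0053], 0.13]]
```

Emit:
{"name": "move_arm", "arguments": {
  "rows": [
    [-1,[-0.003,0,0.003],0.2],
    [-1,[-0.003,0,0.003],0.2],
    [-1,[-0.003,0,0.003],0.2],
    [-1,[-0.002,0,0.003],0],
    [-1,[-0.001,0,0.003],0],
    [-1,[0,0,0.002],0],
    [-1,[0,0,0],0],
    [-1,[0,0,0],0]
  ]
}}

```text
t: 3.45
tool_pos: [0.4567, 0.0676, 0.1175]
tcp_rot: [0.494, 0.87, -0.001, -0.006]
ft_force: [0.1, -0.3, 0.2]
opening: 0.997
```

```bash
python3 - <<'E'
from h import *
plan([.460,.0615,.092],30.4)
E
```

```text
t 3.45 pos [0.4567 0.0676 0.1175] yaw 30.81 turn 0.41 zaxis [-0.0107  0.0042 -0.9999] F [ 0.06 -0.26  0.21] op 0.997 j7 0.52
remaining [ 0.0033 -0.0061 -0.0255]
[[-1, [-0.0009, -0.0, 0.0032], 0.05], [-1, [-0.0009, -0.0, 0.0032], 0.05], [-1, [-0.0009, -0.0, 0.0032], 0.05], [-1, [-0.0009, -0.0, 0.0032], 0.05], [-1, [-0.0009, -0.0, 0.0032], 0.05], [-1, [-0.0009, -0.0, 0.0032], 0.05], [-1, [-0.0009, -0.0, 0.0032], 0.05], [-1, [-0.0009, -0.0, 0.0032], 0.05]]
```

Emit:
{"name": "move_arm", "arguments": {
  "rows": [
    [-1,[-0.001,0,0.004],0],
    [-1,[-0.001,0,0.004],0],
    [-1,[-0.001,0,0.004],0],
    [-1,[-0.001,0,0.004],0],
    [-1,[-0.001,0,0.004],0],
    [-1,[-0.001,0,0.004],0],
    [-1,[0,0,0],0],
    [-1,[0,0,0],0]
  ]
}}

```text
t: 4.25
tool_pos: [0.4597, 0.0622, 0.091]
tcp_rot: [0.494, 0.87, -0.001, -0.006]
ft_force: [-0.9, -0.4, 0.2]
opening: 1.002
```

```bash
python3 - <<'E'
from h import *
plan([.460,.0615,.092],30.4)
c=env.capture('wrist'); save('wrist2',c['frame'])
E
```

```text
t 4.25 pos [0.4597 0.0622 0.091 ] yaw 30.83 turn 0.43 zaxis [-0.0111  0.004  -0.9999] F [-0.9  -0.35  0.16] op 1.002 j7 0.57
remaining [ 0.0003 -0.0007  0.001 ]
[[-1, [-0.0001, -0.0, -0.0001], 0.05], [-1, [-0.0001, -0.0, -0.0001], 0.05], [-1, [-0.0001, -0.0, -0.0001], 0.05], [-1, [-0.0001, -0.0, -0.0001], 0.05], [-1, [-0.0001, -0.0, -0.0001], 0.05], [-1, [-0.0001, -0.0, -0.0001], 0.05], [-1, [-0.0001, -0.0, -0.0001], 0.05], [-1, [-0.0001, -0.0, -0.0001], 0.05]]
```

View pics/wrist2.png

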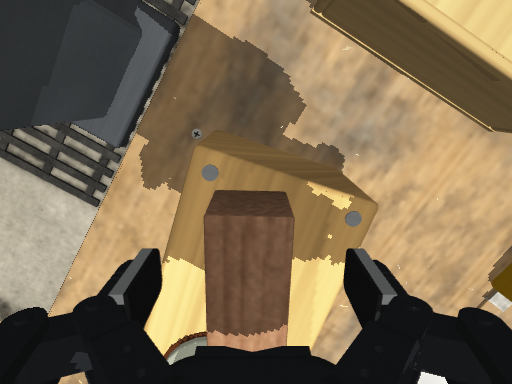

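Emit:
{"name": "move_arm", "arguments": {
  "rows": [
    [1,[0,0,-0.002],0],
    [1,[0,0,-0.001],0],
    [1,[0,0,0],0],
    [1,[0,0,0],0],
    [1,[0,0,0],0],
    [1,[0,0,0],0],
    [1,[0,0,0],0],
    [1,[0,0,0],0]
  ]
}}

```text
t: 5.1
tool_pos: [0.46, 0.0626, 0.095]
tcp_rot: [0.494, 0.87, -0.0, -0.005]
ft_force: [0.3, 0.2, -0.2]
opening: 0.405
```

Emit:
{"name": "move_arm", "arguments": {
  "rows": [
    [1,[0,0,-0.01],0],
    [1,[0,0,-0.02],0],
    [1,[0,0,-0.02],0],
    [1,[0,0,-0.02],0],
    [1,[0,0,-0.02],0],
    [1,[0,0,-0.02],0],
    [1,[0,0,0],0],
    [1,[0,0,0],0]
  ]
}}

```text
t: 5.9
tool_pos: [0.4605, 0.0611, 0.2121]
tcp_rot: [0.494, 0.869, -0.0, -0.005]
ft_force: [-0.1, 0.4, -0.8]
opening: 0.402
```

```bash
python3 - <<'E'
from h import *
plan([.50,.284,.21],0,g=1)
c=env.capture('wrist'); save('wrist3',c['frame'])
E
```

```text
t 5.9 pos [0.4605 0.0611 0.2121] yaw 30.76 turn 30.76 zaxis [-0.0099  0.0045 -0.9999] F [-0.13  0.36 -0.82] op 0.402 j7 0.43
remaining [ 0.0395  0.2229 -0.0021]
[[1, [0.0214, 0.0185, 0.0003], 3.85], [1, [0.0226, 0.017, 0.0003], 3.85], [1, [0.0237, 0.0155, 0.0003], 3.85], [1, [0.0247, 0.0138, 0.0003], 3.85], [1, [0.0256, 0.0122, 0.0003], 3.85], [1, [0.0263, 0.0104, 0.0003], 3.85], [1, [0.027, 0.0086, 0.0003], 3.85], [1, [0.0275, 0.0068, 0.0003], 3.85]]
```

View pics/wrist3.png

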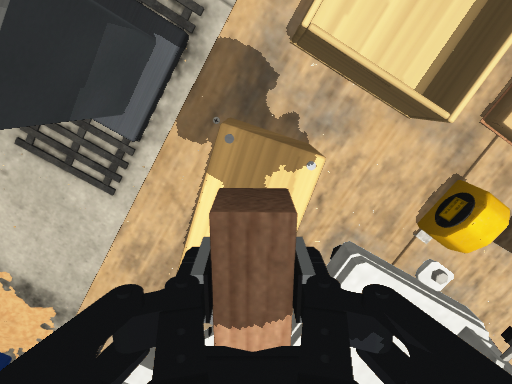

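Emit:
{"name": "move_arm", "arguments": {
  "rows": [
    [1,[0.021,0.018,0],4],
    [1,[0.023,0.017,0],4],
    [1,[0.024,0.015,0],4],
    [1,[0.025,0.014,0],4],
    [1,[0.026,0.012,0],4],
    [1,[0.026,0.01,0],4],
    [1,[0.027,0.009,0],4],
    [1,[0.02,0.005,0],2]
  ]
}}

```text
t: 6.75
tool_pos: [0.4989, 0.277, 0.202]
tcp_rot: [0.714, 0.7, -0.011, -0.007]
ft_force: [0.7, 0.1, -1.1]
opening: 0.403
```

```bash
python3 - <<'E'
from h import *
plan([.50,.284,.05],0,g=1)
E
```

```text
t 6.75 pos [0.4989 0.277  0.202 ] yaw -1.08 turn -1.08 zaxis [-0.0248 -0.0058 -0.9997] F [ 0.66  0.11 -1.06] op 0.403 j7 -0.4
remaining [ 0.0011  0.007  -0.152 ]
[[1, [0.001, 0.0006, 0.019], -0.13], [1, [0.001, 0.0006, 0.019], -0.13], [1, [0.001, 0.0006, 0.019], -0.13], [1, [0.001, 0.0006, 0.019], -0.13], [1, [0.001, 0.0006, 0.019], -0.13], [1, [0.001, 0.0006, 0.019], -0.13], [1, [0.001, 0.0006, 0.019], -0.13], [1, [0.001, 0.0006, 0.019], -0.13]]
```

Emit:
{"name": "move_arm", "arguments": {
  "rows": [
    [1,[0.001,0.001,0.01],0],
    [1,[0.001,0,0.02],0],
    [1,[0.001,0,0.02],0],
    [1,[0.001,0,0.02],0],
    [1,[0.001,0,0.02],0],
    [1,[0.001,0,0.02],0],
    [1,[0.001,0,0.02],0],
    [1,[0,0,0.01],0]
  ]
}}

```text
t: 7.55
tool_pos: [0.4904, 0.2744, 0.0463]
tcp_rot: [0.712, 0.702, -0.02, -0.006]
ft_force: [-0.3, -1.1, -0.5]
opening: 0.4
```

```bash
python3 - <<'E'
from h import *
plan([.50,.284,.045],0,g=1)
d={}
c=env.capture('wrist'); save('wrist4',c['frame'])
c=env.capture('scene'); save('scene4',c['frame'])
E
```

```text
t 7.55 pos [0.4904 0.2744 0.0463] yaw -0.9 turn -0.9 zaxis [-0.0372 -0.0197 -0.9991] F [-0.26 -1.09 -0.55] op 0.4 j7 -0.3
remaining [ 0.0096  0.0096 -0.0013]
[[1, [0.0012, 0.0012, 0.0001], -0.11], [1, [0.0012, 0.0012, 0.0001], -0.11], [1, [0.0012, 0.0012, 0.0001], -0.11], [1, [0.0012, 0.0012, 0.0001], -0.11], [1, [0.0012, 0.0012, 0.0001], -0.11], [1, [0.0012, 0.0012, 0.0001], -0.11], [1, [0.0012, 0.0012, 0.0001], -0.11], [1, [0.0012, 0.0012, 0.0001], -0.11]]
```

View pics/wrist4.png

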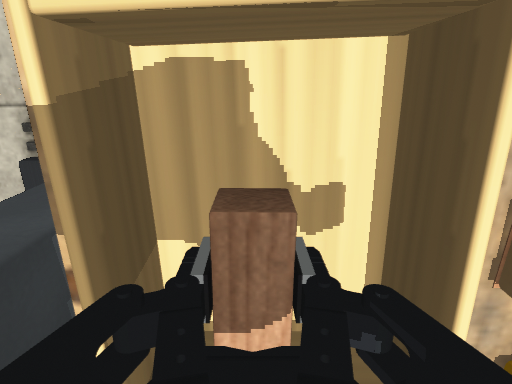

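View pics/scene4.png

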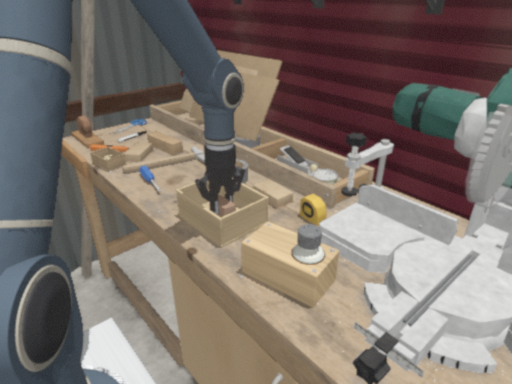

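Emit:
{"name": "move_arm", "arguments": {
  "rows": [
    [1,[0.002,0.002,0.003],0],
    [1,[0.002,0.002,0.003],0],
    [1,[0.001,0.002,0.003],0],
    [1,[0,0,0.002],0],
    [1,[0,0,0],0],
    [-0.2,[0,0,0],0],
    [-0.2,[0,0,0],0],
    [-0.2,[0,0,0],0]
  ]
}}

```text
t: 8.45
tool_pos: [0.4995, 0.2801, 0.0382]
tcp_rot: [0.713, 0.701, -0.017, -0.005]
ft_force: [-0.1, 0.6, 0.1]
opening: 0.597
```

```bash
python3 - <<'E'
from h import *
plan([.50,.284,.21],0,g=-.2)
c=env.capture('wrist'); save('wrist5',c['frame'])
E
```

```text
t 8.45 pos [0.4995 0.2801 0.0382] yaw -0.93 turn -0.93 zaxis [-0.0313 -0.016  -0.9994] F [-0.11  0.57  0.05] op 0.597 j7 -0.29
remaining [0.0005 0.0039 0.1718]
[[-0.2, [0.0001, -0.0006, -0.0215], -0.12], [-0.2, [0.0001, -0.0006, -0.0215], -0.12], [-0.2, [0.0001, -0.0006, -0.0215], -0.12], [-0.2, [0.0001, -0.0006, -0.0215], -0.12], [-0.2, [0.0001, -0.0006, -0.0215], -0.12], [-0.2, [0.0001, -0.0006, -0.0215], -0.12], [-0.2, [0.0001, -0.0006, -0.0215], -0.12], [-0.2, [0.0001, -0.0006, -0.0215], -0.12]]
```

View pics/wrist5.png

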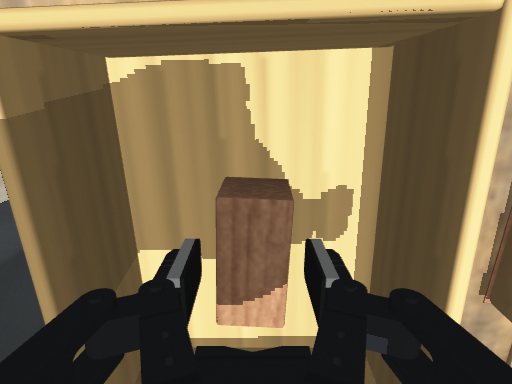

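Emit:
{"name": "move_arm", "arguments": {
  "rows": [
    [-0.2,[0,0,-0.01],0],
    [-0.2,[0,0,-0.02],0],
    [-0.2,[0,0,-0.03],0],
    [-0.2,[0,0,-0.03],0],
    [-0.2,[0,0,-0.03],0],
    [-1,[0,0,-0.03],0],
    [-1,[0,0,-0.03],0],
    [-1,[0,0,0],0]
  ]
}}

```text
t: 9.3
tool_pos: [0.5057, 0.2821, 0.2298]
tcp_rot: [0.713, 0.701, -0.016, -0.005]
ft_force: [0.5, 0.7, 0.2]
opening: 1.003
```

```bash
python3 - <<'E'
from h import *
c=env.capture('wrist'); save('wrist6',c['frame'])
for y in (-12,12,77): plan([.4847,-.0215,.22],y,g=-1)
print(env.state()['joint_positions'])
E
```

```text
t 9.35 pos [0.5044 0.2817 0.2278] yaw -1.02 turn 10.98 zaxis [-0.0332 -0.0171 -0.9993] F [-0.07 -0.3   0.07] op 1.002 j7 -0.41
remaining [-0.0197 -0.3032 -0.0078]
[[-1, [-0.0379, -0.0018, 0.0017], 1.37], [-1, [-0.0379, -0.0008, 0.0017], 1.37], [-1, [-0.038, 0.0001, 0.0017], 1.37], [-1, [-0.0379, 0.001, 0.0017], 1.37], [-1, [-0.0379, 0.0019, 0.0017], 1.37], [-1, [-0.0378, 0.0028, 0.0017], 1.37], [-1, [-0.0378, 0.0037, 0.0017], 1.37], [-1, [-0.0377, 0.0046, 0.0017], 1.37]]
t 9.35 pos [0.5044 0.2817 0.2278] yaw -1.02 turn -13.02 zaxis [-0.0332 -0.0171 -0.9993] F [-0.07 -0.3   0.07] op 1.002 j7 -0.41
remaining [-0.0197 -0.3032 -0.0078]
[[-1, [-0.0379, -0.0018, 0.0017], -1.63], [-1, [-0.0378, -0.0028, 0.0017], -1.63], [-1, [-0.0377, -0.0039, 0.0017], -1.63], [-1, [-0.0376, -0.005, 0.0017], -1.63], [-1, [-0.0375, -0.006, 0.0017], -1.63], [-1, [-0.0373, -0.0071, 0.0017], -1.63], [-1, [-0.0371, -0.0082, 0.0017], -1.63], [-1, [-0.0368, -0.0092, 0.0017], -1.63]]
t 9.35 pos [0.5044 0.2817 0.2278] yaw -1.02 turn -78.02 zaxis [-0.0332 -0.0171 -0.9993] F [-0.07 -0.3   0.07] op 1.002 j7 -0.41
remaining [-0.0197 -0.3032 -0.0078]
[[-1, [-0.0379, -0.0018, 0.0017], -8.0], [-1, [-0.0373, -0.007, 0.0017], -8.0], [-1, [-0.036, -0.0121, 0.0017], -8.0], [-1, [-0.0339, -0.017, 0.0017], -8.0], [-1, [-0.0312, -0.0216, 0.0017], -8.0], [-1, [-0.0279, -0.0257, 0.0017], -8.0], [-1, [-0.0241, -0.0293, 0.0017], -8.0], [-1, [-0.0197, -0.0324, 0.0017], -8.0]]
[-0.963194    0.36112861  0.49884456  1.78208528 -0.19290256  1.08492667
 -0.41203982]
```

View pics/wrist6.png

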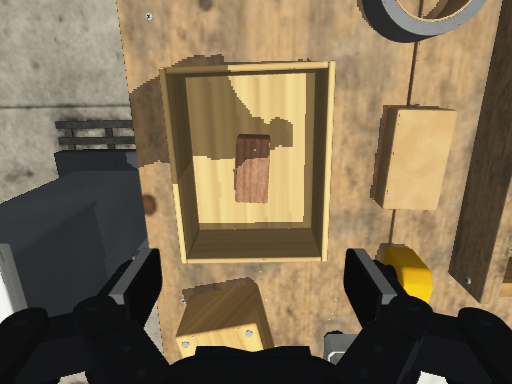

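Emit:
{"name": "move_arm", "arguments": {
  "rows": [
    [-1,[-0.03,-0.002,0],1.5],
    [-1,[-0.037,-0.001,0],1.5],
    [-1,[-0.037,0,0],1.5],
    [-1,[-0.037,0.001,0],1.5],
    [-1,[-0.037,0.002,0],1.5],
    [-1,[-0.037,0.003,0],1.5],
    [-1,[-0.036,0.004,0],1.5],
    [-1,[-0.02,0.002,0],1.5]
  ]
}}

```text
t: 10.15
tool_pos: [0.4777, 0.0048, 0.2273]
tcp_rot: [0.782, 0.623, -0.024, -0.006]
ft_force: [-0.3, -0.4, 0.6]
opening: 0.998
```

Emit:
{"name": "move_arm", "arguments": {
  "rows": [
    [-1,[0,0,0],0],
    [-1,[0,0,0],0],
    [-1,[0,0,0],0],
    [-1,[0,0,0],0],
    [-1,[0,0,0],0],
    [-1,[0,0,0],0],
    [-1,[0,0,0],0],
    [-1,[0,0,0],0]
  ]
}}

```text
t: 10.95
tool_pos: [0.4771, 0.0092, 0.2256]
tcp_rot: [0.78, 0.625, -0.025, -0.008]
ft_force: [-0.7, -0.3, -0.3]
opening: 0.995
```

```bash
python3 - <<'E'
from h import *
plan([.4847,-.0215,.18],-15,g=-1)
c=env.capture('wrist'); save('wrist7',c['frame']); print(proj(c,[.4847,-.0215,.135]))
E
```

```text
t 10.95 pos [0.4771 0.0092 0.2256] yaw -12.67 turn 2.33 zaxis [-0.0484 -0.0193 -0.9986] F [-0.73 -0.25 -0.28] op 0.995 j7 -0.18
remaining [ 0.0076 -0.0307 -0.0456]
[[-1, [-0.0034, 0.002, 0.0057], 0.29], [-1, [-0.0034, 0.002, 0.0057], 0.29], [-1, [-0.0034, 0.002, 0.0057], 0.29], [-1, [-0.0033, 0.0021, 0.0057], 0.29], [-1, [-0.0033, 0.0021, 0.0057], 0.29], [-1, [-0.0033, 0.0021, 0.0057], 0.29], [-1, [-0.0033, 0.0021, 0.0057], 0.29], [-1, [-0.0033, 0.0021, 0.0057], 0.29]]
[274.72399488 230.40061517]
```

View pics/wrist7.png

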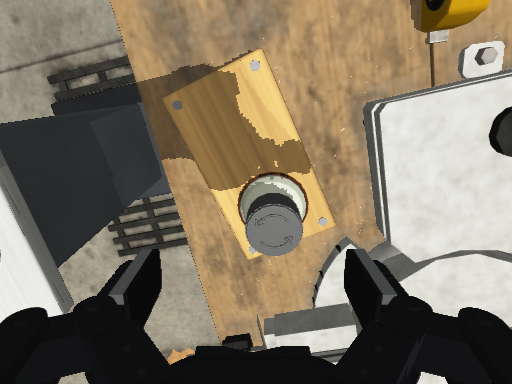

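Emit:
{"name": "move_arm", "arguments": {
  "rows": [
    [-1,[-0.003,0.002,0.005],0],
    [-1,[-0.004,0.002,0.005],0],
    [-1,[-0.004,0.002,0.005],0],
    [-1,[-0.004,0.002,0.005],0],
    [-1,[-0.004,0.002,0.005],0],
    [-1,[-0.004,0.002,0.005],0],
    [-1,[-0.003,0.002,0.005],0],
    [-1,[0,0.001,0.002],0]
  ]
}}

```text
t: 11.8
tool_pos: [0.4845, -0.0239, 0.1852]
tcp_rot: [0.781, 0.624, -0.025, -0.008]
ft_force: [0.2, -0.8, 0.7]
opening: 0.999
```

```bash
python3 - <<'E'
from h import *
plan([.4847,-.0215,.15],-15,g=-1)
E
```

```text
t 11.8 pos [ 0.4845 -0.0239  0.1852] yaw -12.79 turn 2.21 zaxis [-0.0491 -0.0198 -0.9986] F [ 0.17 -0.78  0.65] op 0.999 j7 -0.06
remaining [ 0.0002  0.0024 -0.0352]
[[-1, [0.0004, 0.0002, 0.0044], 0.28], [-1, [0.0004, 0.0002, 0.0044], 0.28], [-1, [0.0004, 0.0001, 0.0044], 0.28], [-1, [0.0004, 0.0001, 0.0044], 0.28], [-1, [0.0004, 0.0001, 0.0044], 0.28], [-1, [0.0004, 0.0001, 0.0044], 0.28], [-1, [0.0004, 0.0001, 0.0044], 0.28], [-1, [0.0004, 0.0001, 0.0044], 0.28]]
```

Emit:
{"name": "move_arm", "arguments": {
  "rows": [
    [-1,[0,0,0.005],0],
    [-1,[0,0,0.005],0],
    [-1,[0,0,0.005],0],
    [-1,[0,0,0.005],0],
    [-1,[0,0,0.005],0],
    [-1,[0,0,0.005],0],
    [-1,[0,0,0.002],0],
    [-1,[0,0,0],0]
  ]
}}

```text
t: 12.6
tool_pos: [0.4828, -0.0238, 0.15]
tcp_rot: [0.781, 0.625, -0.026, -0.008]
ft_force: [0.4, -0.1, 0.3]
opening: 0.998
```

```bash
python3 - <<'E'
from h import *
plan([.4847,-.0214,.119],-13,g=-1)
c=env.capture('wrist'); save('wrist8',c['frame'])
c=env.capture('scene'); save('scene8',cv2.resize(c['frame'][180:310,220:370],None,fx=5,fy=4.6))
E
```

```text
t 12.6 pos [ 0.4828 -0.0238  0.15  ] yaw -12.71 turn 0.29 zaxis [-0.0498 -0.0197 -0.9986] F [ 0.36 -0.05  0.27] op 0.998 j7 -0.02
remaining [ 0.0019  0.0024 -0.031 ]
[[-1, [0.0005, 0.0003, 0.0038], 0.04], [-1, [0.0005, 0.0003, 0.0038], 0.04], [-1, [0.0005, 0.0003, 0.0038], 0.04], [-1, [0.0005, 0.0003, 0.0038], 0.04], [-1, [0.0005, 0.0003, 0.0038], 0.04], [-1, [0.0005, 0.0003, 0.0038], 0.04], [-1, [0.0005, 0.0003, 0.0038], 0.04], [-1, [0.0005, 0.0003, 0.0038], 0.04]]
```

View pics/wrist8.png

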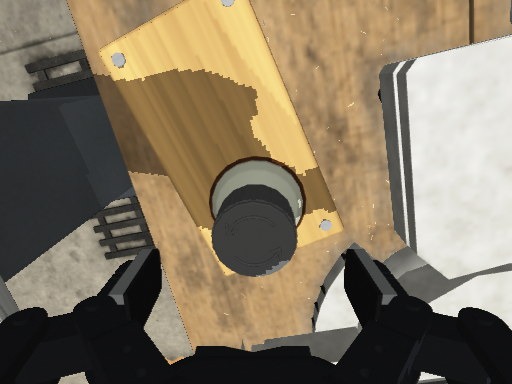

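View pics/scene8.png

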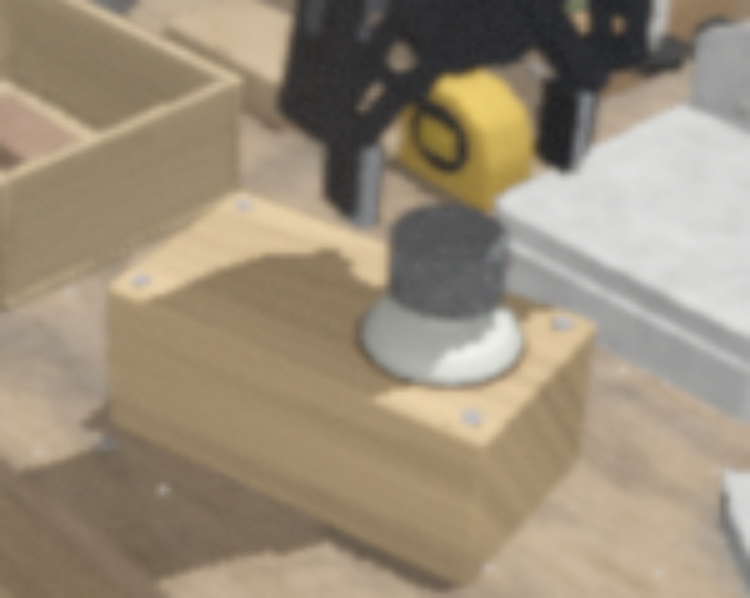

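Emit:
{"name": "move_arm", "arguments": {
  "rows": [
    [-1,[0.001,0,0.005],0],
    [-1,[0.001,0.001,0.005],0],
    [-1,[0.001,0,0.005],0],
    [-1,[0.001,0.001,0.005],0],
    [-1,[0,0,0.005],0],
    [-1,[0,0,0.005],0],
    [-1,[0,0,0.002],0],
    [-1,[0,0,0],0]
  ]
}}

```text
t: 13.5
tool_pos: [0.4846, -0.0206, 0.1153]
tcp_rot: [0.78, 0.625, -0.025, -0.008]
ft_force: [0.5, 0.4, -0.8]
opening: 1.0
```

```bash
python3 - <<'E'
from h import *
plan([.4847,-.0214,.118],-13,g=-1)
c=env.capture('wrist'); save('wrist9',c['frame'])
E
```

```text
t 13.5 pos [ 0.4846 -0.0206  0.1153] yaw -12.69 turn 0.31 zaxis [-0.0489 -0.0195 -0.9986] F [ 0.54  0.43 -0.81] op 1.0 j7 0.02
remaining [ 0.0001 -0.0008  0.0027]
[[-1, [-0.0001, 0.0, -0.0003], 0.04], [-1, [-0.0001, 0.0, -0.0003], 0.04], [-1, [-0.0001, 0.0, -0.0003], 0.04], [-1, [-0.0001, 0.0, -0.0003], 0.04], [-1, [-0.0001, 0.0, -0.0003], 0.04], [-1, [-0.0001, 0.0, -0.0003], 0.04], [-1, [-0.0001, 0.0, -0.0003], 0.04], [-1, [-0.0001, 0.0, -0.0003], 0.04]]
```

View pics/wrist9.png

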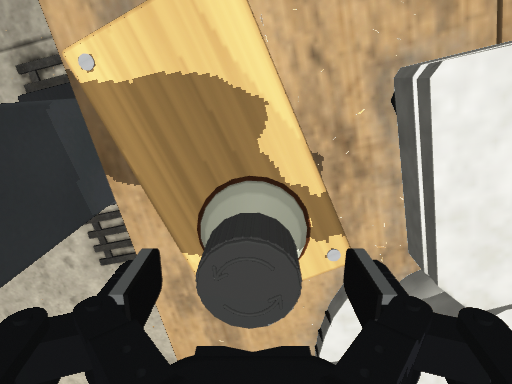

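Emit:
{"name": "move_arm", "arguments": {
  "rows": [
    [-1,[0,0,-0.003],0],
    [1,[0,0,0],0],
    [1,[0,0,0],0],
    [1,[0,0,0],0],
    [1,[0,0,0],0],
    [1,[0,0,0],0],
    [1,[0,0,0],0],
    [1,[0,0,0],0]
  ],
  "squeeze": 70
}}

```text
t: 14.35
tool_pos: [0.4845, -0.0204, 0.1201]
tcp_rot: [0.78, 0.625, -0.025, -0.008]
ft_force: [-1.2, -0.0, 2.1]
opening: 0.51
```

```bash
python3 - <<'E'
from h import *
plan([.4847,-.0214,.118],-13,g=1); s=env.state(); print(s['wrist_torque'])
c=env.capture('wrist'); save('wrist10',c['frame'])
E
```

```text
t 14.35 pos [ 0.4845 -0.0204  0.1201] yaw -12.69 turn 0.31 zaxis [-0.0489 -0.0179 -0.9986] F [-1.18 -0.04  2.05] op 0.51 j7 0.02
remaining [ 0.0002 -0.001  -0.0021]
[[1, [-0.0001, 0.0001, 0.0003], 0.04], [1, [-0.0001, 0.0001, 0.0003], 0.04], [1, [-0.0001, 0.0001, 0.0003], 0.04], [1, [-0.0001, 0.0001, 0.0003], 0.04], [1, [-0.0001, 0.0001, 0.0003], 0.04], [1, [-0.0001, 0.0001, 0.0003], 0.04], [1, [-0.0001, 0.0001, 0.0003], 0.04], [1, [-0.0001, 0.0001, 0.0003], 0.04]]
[0.02130251 0.1850012  0.01534597]
```

View pics/wrist10.png

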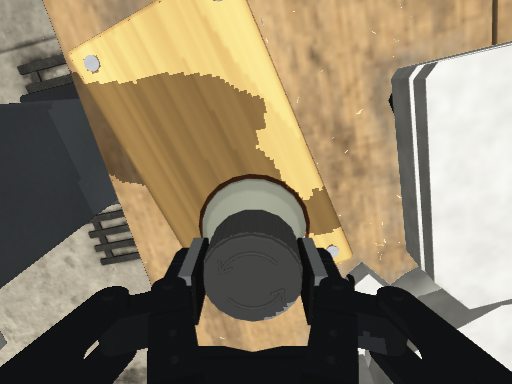

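Emit:
{"name": "move_arm", "arguments": {
  "rows": [
    [1,[0,0,0.003],0],
    [1,[0,0,0.003],0],
    [1,[0,0,0.003],0],
    [1,[0,0,0.003],0],
    [1,[0,0,0.003],0],
    [1,[0,0,0.003],0],
    [1,[0,0,0.003],0],
    [1,[0,0,0.003],0]
  ]
}}

```text
t: 15.2
tool_pos: [0.4846, -0.0203, 0.1119]
tcp_rot: [0.781, 0.624, -0.022, -0.017]
ft_force: [-10.6, 1.7, 32.8]
opening: 0.505
```

```bash
python3 - <<'E'
from h import *
plan([.4847,-.0214,.112],50,g=1); s=env.state(); print(s['wrist_torque'])
c=env.capture('wrist'); save('wrist11',c['frame'])
E
```

```text
t 15.2 pos [ 0.4846 -0.0203  0.1119] yaw -12.74 turn -62.74 zaxis [-0.0544 -0.0011 -0.9985] F [-10.64   1.71  32.77] op 0.505 j7 0.05
remaining [ 0.0001 -0.0011  0.0001]
[[1, [-0.0001, 0.0, -0.0], -7.84], [1, [-0.0001, 0.0, -0.0], -7.84], [1, [-0.0001, 0.0, -0.0], -7.84], [1, [-0.0001, -0.0, -0.0], -7.84], [1, [-0.0001, -0.0, -0.0], -7.84], [1, [-0.0001, -0.0, -0.0], -7.84], [1, [-0.0001, -0.0001, -0.0], -7.84], [1, [-0.0001, -0.0001, -0.0], -7.84]]
[ 0.20982192  2.3757748  -0.0532125 ]
```

View pics/wrist11.png

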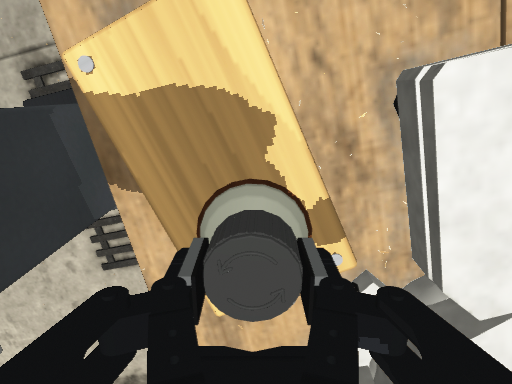

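Emit:
{"name": "move_arm", "arguments": {
  "rows": [
    [1,[0,0,0.003],-4],
    [1,[0,0,0.003],-4],
    [1,[0,0,0.003],-4],
    [1,[0,0,0.003],-4],
    [1,[0,0,0.003],-4],
    [1,[0,0,0.003],-4],
    [1,[0,0,0.003],-4],
    [1,[0,0,0.003],-4]
  ]
}}

```text
t: 16.05
tool_pos: [0.484, -0.0201, 0.1123]
tcp_rot: [0.573, 0.819, -0.008, -0.031]
ft_force: [-10.6, 0.1, 31.5]
opening: 0.505
```

```bash
python3 - <<'E'
from h import *
plan([.4847,-.0214,.112],50,g=1); s=env.state(); print(s['wrist_torque'])
c=env.capture('wrist'); save('wrist12',c['frame'])
E
```

```text
t 16.05 pos [ 0.484  -0.0201  0.1123] yaw 20.14 turn -29.86 zaxis [-0.0598  0.0223 -0.998 ] F [-10.56   0.09  31.54] op 0.505 j7 0.56
remaining [ 0.0007 -0.0013 -0.0003]
[[1, [-0.0002, 0.0, 0.0], -3.73], [1, [-0.0002, 0.0, 0.0], -3.73], [1, [-0.0002, 0.0, 0.0], -3.73], [1, [-0.0002, -0.0, 0.0], -3.73], [1, [-0.0002, -0.0, 0.0], -3.73], [1, [-0.0002, -0.0, 0.0], -3.73], [1, [-0.0002, -0.0, 0.0], -3.73], [1, [-0.0002, -0.0001, 0.0], -3.73]]
[ 0.08605685  2.39577879 -0.17296265]
```

View pics/wrist12.png

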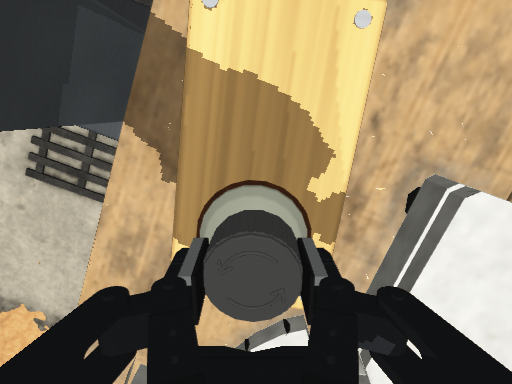

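Emit:
{"name": "move_arm", "arguments": {
  "rows": [
    [1,[0,0,0.003],-4],
    [1,[0,0,0.003],-4],
    [1,[0,0,0.003],-4],
    [1,[0,0,0.003],-4],
    [1,[0,0,0.003],-4],
    [1,[0,0,0.003],-4],
    [1,[0,0,0.003],-4],
    [1,[0,0,0.003],-2]
  ]
}}

```text
t: 16.9
tool_pos: [0.4833, -0.0207, 0.1127]
tcp_rot: [0.334, 0.942, 0.008, -0.036]
ft_force: [-8.9, 0.2, 28.6]
opening: 0.507
```

```bash
python3 - <<'E'
from h import *
plan([.4847,-.0214,.112],50,g=1); s=env.state(); print(s['wrist_torque'])
c=env.capture('wrist'); save('wrist13',c['frame'])
E
```

```text
t 16.9 pos [ 0.4833 -0.0207  0.1127] yaw 50.98 turn 0.98 zaxis [-0.0621  0.0398 -0.9973] F [-8.86  0.18 28.61] op 0.507 j7 1.06
remaining [ 0.0014 -0.0007 -0.0007]
[[1, [-0.0002, 0.0, 0.0001], 0.12], [1, [-0.0002, 0.0, 0.0001], 0.12], [1, [-0.0002, 0.0, 0.0001], 0.12], [1, [-0.0002, 0.0, 0.0001], 0.12], [1, [-0.0002, 0.0, 0.0001], 0.12], [1, [-0.0002, 0.0, 0.0001], 0.12], [1, [-0.0002, 0.0, 0.0001], 0.12], [1, [-0.0002, 0.0, 0.0001], 0.12]]
[ 0.01074378  2.11750659 -0.10150756]
```

View pics/wrist13.png

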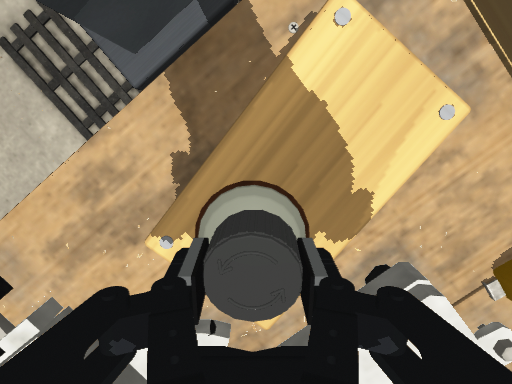

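```bash
python3 - <<'E'
from h import *
plan([.4845,-.0207,.152],51,g=1)
E
```

```text
t 16.95 pos [ 0.4833 -0.0207  0.1127] yaw 51.02 turn 0.02 zaxis [-0.0621  0.0399 -0.9973] F [-8.35  0.76 28.36] op 0.506 j7 1.06
remaining [0.0012 0.     0.0393]
[[1, [0.0002, 0.0001, -0.0049], 0.0], [1, [0.0002, 0.0001, -0.0049], 0.0], [1, [0.0002, 0.0001, -0.0049], 0.0], [1, [0.0002, 0.0001, -0.0049], 0.0], [1, [0.0002, 0.0001, -0.0049], 0.0], [1, [0.0002, 0.0001, -0.0049], 0.0], [1, [0.0002, 0.0001, -0.0049], 0.0], [1, [0.0002, 0.0001, -0.0049], 0.0]]
```

Emit:
{"name": "move_arm", "arguments": {
  "rows": [
    [1,[0,0,-0.002],0],
    [1,[0,0,-0.002],0],
    [1,[0,0,-0.003],0],
    [1,[0,0,-0.003],0],
    [1,[0,0,-0.003],0],
    [1,[0,0,-0.003],0],
    [1,[0,0,-0.003],0],
    [1,[0,0,-0.003],0]
  ]
}}

```text
t: 17.75
tool_pos: [0.4847, -0.0218, 0.1371]
tcp_rot: [0.334, 0.942, 0.009, -0.036]
ft_force: [-1.3, -0.1, -1.4]
opening: 0.51
```

```bash
python3 - <<'E'
from h import *
plan([.4845,-.0207,.18],51,g=1)
c=env.capture('wrist'); save('wrist14',c['frame'])
E
```

```text
t 17.75 pos [ 0.4847 -0.0218  0.1371] yaw 50.98 turn -0.02 zaxis [-0.0617  0.0412 -0.9972] F [-1.31 -0.11 -1.4 ] op 0.51 j7 1.04
remaining [-0.0002  0.0011  0.0429]
[[1, [0.0005, 0.0001, -0.0053], -0.0], [1, [0.0005, 0.0001, -0.0053], -0.0], [1, [0.0005, 0.0001, -0.0053], -0.0], [1, [0.0005, 0.0001, -0.0053], -0.0], [1, [0.0005, 0.0001, -0.0053], -0.0], [1, [0.0005, 0.0001, -0.0053], -0.0], [1, [0.0005, 0.0001, -0.0053], -0.0], [1, [0.0005, 0.0001, -0.0053], -0.0]]
```

View pics/wrist14.png

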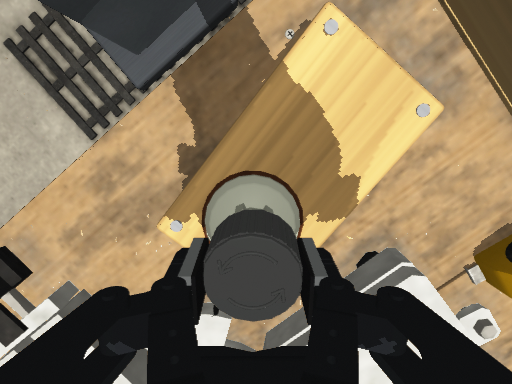

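Emit:
{"name": "move_arm", "arguments": {
  "rows": [
    [1,[0,0,-0.006],0],
    [1,[0.001,0,-0.008],0],
    [1,[0,0,-0.008],0],
    [1,[0.001,0,-0.008],0],
    [1,[0,0,-0.008],0],
    [1,[0.001,0,-0.008],0],
    [1,[0,0,-0.006],0],
    [1,[0,0,0],0]
  ]
}}

```text
t: 18.6
tool_pos: [0.4866, -0.0222, 0.1953]
tcp_rot: [0.334, 0.942, 0.01, -0.034]
ft_force: [0.2, -0.1, 0.2]
opening: 0.51
```

Emit:
{"name": "move_arm", "arguments": {
  "rows": [
    [1,[0,0,0],0],
    [1,[0,0,0],0],
    [1,[0,0,0],0],
    [1,[0,0,0],0],
    [1,[0,0,0],0],
    [1,[0,0,0],0],
    [1,[0,0,0],0],
    [1,[0,0,0],0]
  ]
}}

```text
t: 19.4
tool_pos: [0.4855, -0.0221, 0.1939]
tcp_rot: [0.334, 0.942, 0.009, -0.036]
ft_force: [-0.5, -0.2, 0.2]
opening: 0.509
```

```bash
python3 - <<'E'
from h import *
plan([.4845,-.0207,.19],51,g=1); print(env.state()['joint_vel'].round(4))
c=env.capture('scene'); save('scene15',cv2.resize(c['frame'][150:310,170:370],None,fx=3.75,fy=3.75))
c=env.capture('wrist'); save('wrist15',c['frame'])
E
```

```text
t 19.4 pos [ 0.4855 -0.0221  0.1939] yaw 50.97 turn -0.03 zaxis [-0.0615  0.0411 -0.9973] F [-0.53 -0.2   0.22] op 0.509 j7 1.0
remaining [-0.001   0.0014 -0.0039]
[[1, [0.0002, 0.0001, 0.0005], -0.0], [1, [0.0002, 0.0001, 0.0005], -0.0], [1, [0.0002, 0.0001, 0.0005], -0.0], [1, [0.0002, 0.0001, 0.0005], -0.0], [1, [0.0002, 0.0001, 0.0005], -0.0], [1, [0.0002, 0.0001, 0.0005], -0.0], [1, [0.0002, 0.0001, 0.0005], -0.0], [1, [0.0002, 0.0001, 0.0005], -0.0]]
[-0.0005 -0.0006  0.0002  0.0005  0.0001  0.0012 -0.0005]
```

View pics/scene15.png

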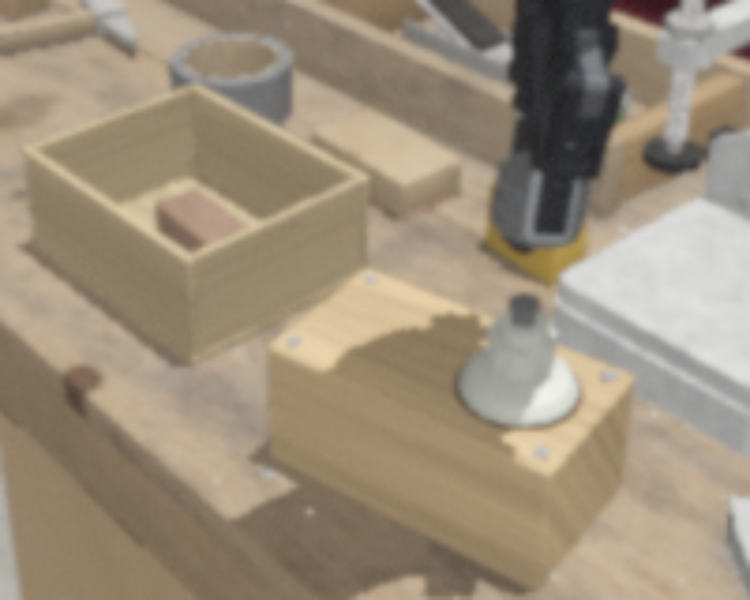

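View pics/wrist15.png

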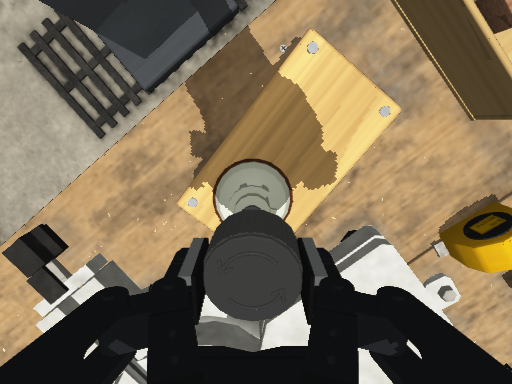

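The cap is off and held clear above the bare neck. The offcut lies in the bin and the arm is still, so I'm handing the job in.

```bash
python3 - <<'E'
from h import *
print(env.sign_off())
E
```

```text
the job is handed in; nothing more can be done
None
```

I put the offcut in the scrap bin, then opened the bottle's safety cap and handed in at about 19.5 s with the cap still held. The sign-off gave no verdict, so these are my own last checks:

- **Offcut:** gripped on the ledge, let go inside the bin, and seen lying on the bin floor in the last scene picture.
- **Cap:** gripped at 70 N and pressed down about 8 mm to the hard stop (about 33 N). I turned it about 64° (1.11 rad) counter-clockwise while still pressed, and it then lifted off freely.
- **Final pose:** the cap's lower rim is about 58 mm above the mouth, worked out from the tool height. It is within a few millimetres of the axis. The gripper opening reads 0.51, the outside force is about 0, and the arm is still.
- **Bystanders:** the arm never went near the tape measure, sanding block or duct tape. I did not measure their positions again at the end.

One thing drifted: the tool picked up about 4° of tilt over the moves, which the interface gave no way to correct. It caused about 10 N of side force while pressing, and it is well within the 20° limit.

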